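# Nudge the soap plate onto its holder's pins

## Robot

A 7-joint arm with a two-finger parallel gripper is mounted at the origin on the work surface. World frame = base frame: x ahead of the robot, y to its left, z up, the work surface at z = 0. Lengths are in m, angles in rad, forces in N, time in s.
With the tool pointing down it reaches from about 0.425 to 0.925 m from the base axis. Payload 6.8 kg.
Tool frame: the origin (TCP) lies on the centre line of the jaws, within the pads' length; the fingertips stand 14 mm ahead of it and the grasp point (between the pads) lies 5 mm behind it (r.nose_length is the distance from the TCP to the fingertips, in m); z points along the fingers, y is the direction in which the jaws open and shut (so a half turn about z gives the same grasp; the last joint's range is limited). The gripper opens to 85 mm and grips with 20 to 120 N. Pads are 22 mm wide; open, the fingers measure 114 mm over their backs; the gripper's body (76 mm by 85 mm) begins 54 mm behind the grasp point. The pads swing forward as they close: fully open they stand 13 mm farther back than shut.
Start: joints at [1.128, 0.477, 0.022, 1.555, -0.011, 1.109, -0.083], TCP at [0.222, -0.638, 0.211] pointing down, gripper open.
Joint ranges: [-2.96, 2.96], [-0.34, 2.1], [-1.41, 1.46], [0.24, 2.44], [-1.37, 4.51], [0.17, 1.92], [-2.96, 2.96]. Speed limits (rad/s): [2.39, 2.39, 3.14, 3.14, 3.14, 3.14, 3.14].

## Interface

Orientations are given as a rotation vector (axis times angle).
In Python, from bench import r, imaging, look_for, outline_of gives the robot as it stands. The module is installed in compiled form; this text tells all that it offers.
- The arm moves only by the tool carry_out, never from a script. Its arguments are lists of equal length, an entry for each row: "offset": the shift along the tool's x, y, z as a fraction of full scale, a list of three; "turn": the turn, a rotation vector about the tool's x, y, z as a fraction of full scale, a list of three. A call has 1 to 8 rows; each row is the pose to reach, as a shift and turn from the pose commanded when the call began, along the tool's axes at that moment; what a row does not reach only later rows make up. Full scale, the value 1, is 0.5 m for a shift and 1.5 rad for a turn. A row lasts 1/10 s, in which the tool goes at most 50 mm and 8.59 degrees, less where a joint would pass 70% of its speed; a pose out of reach is approached as far as the arm can. A call with a number of a shift or a turn outside -1 to 1 is refused whole. A call with a gripper value outside its range is refused whole. "hand" is the closure, from 0 (fully open) to 1 (shut), set as the call begins (left out, the last holds). The fingers move at their own pace and stop on an object; "force" is the grip in N (left out, the last holds). Time passes only in rows, so rows that repeat a pose let the fingers close. It gives the time, the measured TCP pose, the force and the opening at its end, in the units of the state.
- r.get_obs(): the state, without advancing time (a new reading comes with each control period).
- imaging.grab_frame(name): name is "scene" or "side" or "wrist"; returns a dict with "pixels" (400x640x3 uint8, red, green, blue), "fx", "fy", "cx", "cy" (pixels), "R" (3x3) and "t" (3): a world point X has camera coordinates R X + t. Camera axes: x right, y down, z forward; pixel columns grow to the right and rows downward; lengths in m; the calibration is good to about 2 mm. A picture is of the moment at which its call begins. There is no depth.
- r.hand_in(): hands the job in, once; it reports no verdict.
Trained networks look in the newest picture that a camera, given by its name, has taken for a name from the list of things; names that differ only in an ending like _2 or _b are one class to them, and where a whole thing is asked for, a point or a joint stands for the part that bears it (a point fixed in the world has none). Each returns a list of dicts, best first, with "score" (0 to 1); they miss things now and then, are a little off and sometimes report something else, mostly with a low value. They report only what shows in the picture. A call takes as long as a camera call.
- look_for(query, camera): "xyz" ([x, y, z] in m, in the coordinates of the camera as it stood for that picture, good to about 4 mm: the middle of the surface that is visible of it).
- outline_of(query, camera): "region" (400x640 bool, what is visible of it).
The state is a dict: "clock": time; "joints": joint angles; "qvel": joint speeds; "tau": joint torques, N m; "tcp_pos": TCP position; "orientation": TCP orientation; "contact_force": force on the tool from outside, world axes, zero at the start; "moment": the same for the moment, N m; "grip_width": finger opening in m.
Only numpy, scipy, OpenCV 4.12 (cv2) and the standard library are available. Lean on these libraries where they do the work, as an engineer would, in place of code of your own. Each camera call takes 0.05 s, during which the arm holds its last target. There are 200 camera calls.

## Task

The wooden soap plate has been left askew on the steel soap holder, riding on top of the holder's two pins. With your fingertips nudge it back against the rear lip and sideways until both its holes drop over the two pins and it lies flat on the holder, then move clear. Only push it, never lift it, and leave everything else on the shelf where it stands.

Things in the scene. Friction and masses are not known exactly. Their poses are not given: they have to be found in the camera images.
- holder: fixed steel soap holder, mm. Origin on the shelf top under its middle; x from front (robot side) to back, y left, z up. Flat bed x -60 to 58, y -120 to 120, top at z 8, open at front and both ends. Straight upright lip along the back, inner face at x 48.5, top at z 22. Two upright pins at x -30, y -25 and 25. A clamp under its front edge holds it to a rattan shelf (top at world z 90 mm)
- plate: loose flat wooden soap plate, 95 (x) by 150 (y) by 10 mm thick, about 160 g, too wide to grip; slides at about 1 N. Origin at the centre of its underside, x to its back edge, y left, z up. Holes near its front edge; two drain slots behind them. Starts with its back edge on the bed about 10 to 15 mm short of the lip and its front on top of the pins: tilted about 0.12 rad, front edge 11 mm above the bed
- pin_right (a point): top of the holder's right pin (y -25 mm), 8 mm above the bed; diameter 8 mm, the last 2 mm tapering to 4 mm
- pin_left (a point): top of the holder's left pin (y 25 mm), 8 mm above the bed; same shape
- hole_right (a point): centre, at the underside, of the plate's right through hole (plate x -30, y -25 mm), diameter 13 mm; belongs on the right pin. At the start the plate is shifted left or right by 14 to 34 mm and turned by up to 0.08 rad
- hole_left (a point): centre, at the underside, of the plate's left through hole (plate x -30, y 25 mm), diameter 13 mm; belongs on the left pin. In place the plate lies flat on the bed, its origin at holder x 0, y 0 (play 1 to 2.5 mm): pushed back against the lip and slid along it, the plate drops by itself and the pins then stop it
- soap: bar of soap, 50 x 80 x 26, cream (mm); a bystander, loose on the shelf. Origin at the centre of its underside
- pumice: grey pumice stone, round, diameter 64, 30 high (mm); a bystander, loose on the shelf. Origin at the centre of its underside
- bowl: dark coconut-wood bowl, diameter 120, 50 high (mm); a bystander, loose on the shelf. Origin at the centre of its underside
- jar: white ceramic jar with lid, diameter 84, 84 high (mm); a bystander, loose on the shelf. Origin at the centre of its underside
- hairbrush: brown plastic hairbrush lying bristles down, 215 long, 56 wide, 29 high (mm); a bystander, loose on the shelf. Origin at the centre of its underside, between head and handle
- dipper: blue plastic water dipper, diameter 108, 90 high, with a flat handle at its rim (mm); a bystander, loose on the shelf. Origin at the centre of its underside
- tumbler: white plastic tumbler, diameter 68, 85 high (mm); a bystander, loose on the shelf. Origin at the centre of its underside

How it is judged:
At the end, for the whole second after the job is handed in: Both holes of the plate are over their own pins (centres within 4 mm horizontally), the underside at both holes is within 2.5 mm of the bed, the plate is flat within 0.035 rad and at rest (horizontal distance between hole_right and pin_right below 0.004 m and horizontal distance between hole_left and pin_left below 0.004 m and z of each of hole_right, hole_left in the frame of holder below 0.0105 m and angle between plate's own z axis and vertical below 0.035 rad and linear speed of plate below 0.01 m/s and angular speed of plate below 0.05 rad/s); the robot touches nothing.
It fails at once if the plate is lifted: its centre rises 20 mm above the holder's bed, or it is tipped by more than 0.35 rad (z of plate in the frame of holder above 0.028 m or angle between plate's own z axis and vertical above 0.35 rad).
It fails at once if something else on the shelf is shifted by more than 20 mm (distance of any of soap, pumice, bowl, jar, hairbrush, dipper, tumbler from where it was at the start of the episode above 0.02 m).
It also fails if it takes over 48 s, if anything falls off the work surface, if the arm or the gripper's body presses on something with over 40 N, if the wrist force passes 120 N, or if a joint passes its speed limit or range.

## Working session

There is one attempt and no reset: what is moved stays moved. The work goes in short steps, Python scripts to look and compute and a tool call to move; the robot and the scene stay as the last step left them, time stands still between calls to the robot, and variables do not carry over. Pictures are saved under pics/ and viewed, about 8 in all and at most 12, crops included, and the job is handed in when it is done.

Besides the shell and the picture viewer there is one more tool, called after "Emit:" as a command line: name --argument value ..., lists and objects as JSON in quotes. carry_out: Moves the arm, as the interface text tells. Shift numbers are shares of 0.5 m and turn numbers shares of 1.5 rad, none past 1 either way. Its arguments: {"type":"object","properties":{"offset":{"type":"array","items":{"type":"array","items":{"type":"number","minimum":-1,"maximum":1}}},"turn":{"type":"array","items":{"type":"array","items":{"type":"number","minimum":-1,"maximum":1}}},"hand":{"type":"number"},"force":{"type":"number"}},"required":["offset","turn"]}

```bash
mkdir -p pics; cat > h.py <<'E'
import numpy as np, cv2
from bench import r, imaging, look_for, outline_of
from scipy.spatial.transform import Rotation as Ro
def world(f,p): return f["R"].T@(np.array(p)-f["t"])
def ray(f,uv,z):
    d=f["R"].T@np.array([(uv[0]-f["cx"])/f["fx"],(uv[1]-f["cy"])/f["fy"],1]); c=-f["R"].T@f["t"]
    return c+d*(z-c[2])/d[2]
def proj(f,X):
    p=f["R"]@np.array(X)+f["t"]; return np.array([f["fx"]*p[0]/p[2]+f["cx"],f["fy"]*p[1]/p[2]+f["cy"]])
def save(f,n): cv2.imwrite(f"pics/{n}.png",f["pixels"][:,:,::-1])
E
python3 - <<'E'
from h import *
o=r.get_obs();print(o)
fs={}
for n in ["scene","side","wrist"]:
    f=imaging.grab_frame(n);fs[n]=f;save(f,n)
    print(n,"cam",-f["R"].T@f["t"],f["fx"])
    for q in ["holder","plate","pin_right","pin_left","hole_right","hole_left"]+([] if n!="scene" else ["soap","pumice","bowl","jar","hairbrush","dipper","tumbler"]):
        for d in look_for(q,n)[:2]: print(q,round(d["score"],2),world(f,d["xyz"]).round(4),proj(f,world(f,d["xyz"])).round())
cv2.imwrite("pics/all.png",cv2.resize(np.vstack([fs["scene"]["pixels"],fs["side"]["pixels"]])[:,:,::-1],None,fx=.75,fy=.75,interpolation=cv2.INTER_AREA))
E
```

```text
{'clock': 0.0, 'joints': array([ 1.12790181,  0.47779895,  0.02232916,  1.55643295, -0.01147594,
        1.10930382, -0.08313369]), 'qvel': array([ 0.00019294, -0.00091707,  0.00090577, -0.0002009 , -0.00153902,
       -0.00100819, -0.00127433]), 'tau': array([-8.72091405e-04, -5.96447682e+01,  1.60785321e+00, -2.81191099e+01,
        1.26210760e-02,  9.39032121e-03, -1.76193583e-05]), 'tcp_pos': array([ 0.2215675 , -0.63694199,  0.20993414]), 'orientation': array([-3.09594299e+00, -5.23161164e-01,  7.07554364e-04]), 'contact_force': array([-0.57509962, -0.36037515, -0.43472121]), 'moment': array([0.0364552 , 0.00105047, 0.05337033]), 'grip_width': 0.08570203736651942}
scene cam [ 1.1625734  -0.56112088  1.48832575] 515.1862839727065
holder 0.64 [ 0.5242 -0.0781  0.1031] [286. 215.]
plate 0.67 [ 0.5001 -0.0022  0.1121] [298. 193.]
pin_right 0.87 [ 0.5265 -0.0775  0.0991] [287. 216.]
pin_left 0.6 [ 0.5315 -0.08    0.0976] [288. 217.]
hole_right 0.68 [0.4945 0.0013 0.1112] [298. 192.]
hole_left 0.85 [ 0.4971 -0.0039  0.1126] [297. 193.]
hole_left 0.49 [0.7134 0.2128 0.1594] [395. 181.]
[... 180 characters left out ...]
] [266. 274.]
jar 0.66 [0.7093 0.2172 0.1581] [395. 180.]
hairbrush 0.58 [ 0.6937 -0.0017  0.1191] [344. 229.]
hairbrush 0.46 [0.4975 0.0005 0.1152] [298. 192.]
dipper 0.96 [0.5939 0.4455 0.1501] [411. 120.]
tumbler 0.76 [ 0.4673 -0.4287  0.1415] [183. 276.]
side cam [ 0.56272132 -0.8032811   0.71633857] 367.53978597678275
holder 0.8 [ 0.5178 -0.0877  0.0967] [268. 239.]
plate 0.72 [ 0.4999 -0.0135  0.1142] [260. 216.]
pin_right 0.82 [ 0.5184 -0.0898  0.0995] [268. 239.]
pin_left 0.94 [ 0.5173 -0.0924  0.1017] [268. 239.]
hole_right 0.93 [ 0.4985 -0.0128  0.1176] [260. 215.]
hole_left 0.57 [ 0.4942 -0.0111  0.1157] [258. 215.]
wrist cam [ 0.30064518 -0.61028395  0.37517763] 307.4479236408758
```

View pics/all.png

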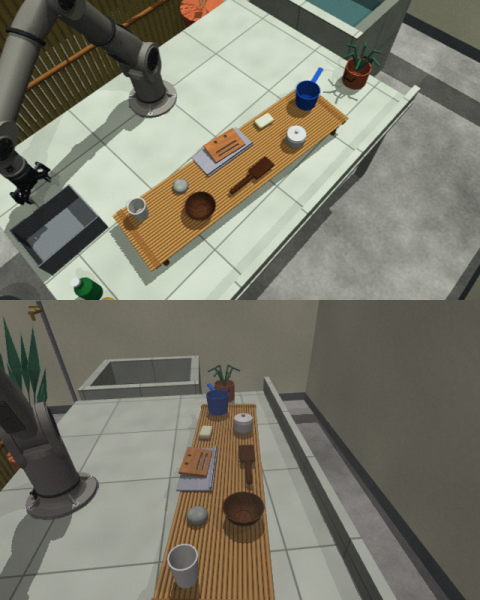

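The overview shows the shelf running along y. The plate (scene crop, about (225,145)) sits toward the left of the steel holder. The soap lies left of it, with the pumice and bowl to the right and the hairbrush behind. Next I'll bring the wrist camera above it.

```bash
cat >> h.py <<'E'
def cmd(p,yaw=0.0,base=None,tip=True):
    """print offset/turn fractions for world targets (TCP), tool down, tool x at heading yaw"""
    o=r.get_obs(); R0=Ro.from_rotvec(o["orientation"]); p0=o["tcp_pos"]
    Rt=Ro.from_euler("z",yaw)*Ro.from_euler("x",np.pi)
    tu=(R0.inv()*Rt).as_rotvec()/1.5
    for q in np.atleast_2d(p): print("to",q,"offset",(R0.inv().apply(q-p0)/.5).round(4).tolist(),"turn",tu.round(4).tolist())
E
python3 - <<'E'
from h import *
f=imaging.grab_frame("wrist"); o=r.get_obs()
T=Ro.from_rotvec(o["orientation"]).as_matrix()
print("cam z in tool",T.T@f["R"][2], "cam x in tool",T.T@f["R"][0],"pos",T.T@(-f["R"].T@f["t"]-o["tcp_pos"]))
cmd([[.40,-.40,.36],[.45,-.03,.36]])
E
```

```text
cam z in tool [-3.26350273e-01 -6.85243509e-04  9.45248660e-01] cam x in tool [7.64690308e-04 9.99999219e-01 9.88945982e-04] pos [ 0.08342249  0.00016963 -0.16426589]
to [ 0.4  -0.4   0.36] offset [0.4927, -0.3316, -0.2982] turn [0.0, -0.0, 0.2232]
to [ 0.45 -0.03  0.36] offset [0.8303, -0.9977, -0.2982] turn [0.0, -0.0, 0.2232]
```

Emit:
carry_out --offset '[[0.4927,-0.3316,-0.298],[0.4927,-0.3316,-0.298],[0.4927,-0.3316,-0.298],[0.4927,-0.3316,-0.298],[0.4927,-0.3316,-0.298],[0.4927,-0.3316,-0.298],[0.4927,-0.3316,-0.298],[0.4927,-0.3316,-0.298]]' --turn '[[0,0,0.223],[0,0,0.223],[0,0,0.223],[0,0,0.223],[0,0,0.223],[0,0,0.223],[0,0,0.223],[0,0,0.223]]' --hand 1 --force 40

```text
clock: 2.25
tcp_pos: [0.4047, -0.396, 0.3628]
orientation: [3.14, 0.014, 0.008]
contact_force: [-0.4, -0.2, 0.5]
grip_width: -0.0002
```

```bash
python3 - <<'E'
from h import *
cmd([[.54,-.03,.30]])
E
```

```text
to [ 0.54 -0.03  0.3 ] offset [0.2763, -0.7299, 0.1261] turn [0.0009, -0.0036, 0.0058]
```

Emit:
carry_out --offset '[[0.276,-0.73,0.126],[0.276,-0.73,0.126],[0.276,-0.73,0.126],[0.276,-0.73,0.126],[0.276,-0.73,0.126],[0.276,-0.73,0.126],[0.276,-0.73,0.126],[0.276,-0.73,0.126]]' --turn '[[0,0,0],[0,0,0],[0,0,0],[0,0,0],[0,0,0],[0,0,0],[0,0,0],[0,0,0]]'

```text
clock: 3.05
tcp_pos: [0.5382, -0.0335, 0.2964]
orientation: [3.142, -0.0, 0.0]
contact_force: [1.2, -0.2, -0.5]
grip_width: 0.0
```

Emit:
carry_out --offset '[[0,0,0],[0,0,0],[0,0,0]]' --turn '[[0,0,0],[0,0,0],[0,0,0]]'

```text
clock: 3.35
tcp_pos: [0.5376, -0.037, 0.2967]
orientation: [3.141, -0.004, -0.001]
contact_force: [0.3, -0.8, -0.3]
grip_width: 0.0001
```

```bash
python3 - <<'E'
from h import *
f=imaging.grab_frame("wrist"); save(f,"w1")
for q in ["holder","plate","pin_right","pin_left","hole_right","hole_left","soap"]:
    for d in look_for(q,"wrist")[:2]: print(q,round(d["score"],2),world(f,d["xyz"]).round(4),proj(f,world(f,d["xyz"])).round())
E
```

```text
holder 0.63 [ 0.5307 -0.0606  0.1023] [339. 171.]
plate 0.78 [0.4961 0.0026 0.1174] [286. 202.]
pin_right 0.97 [ 0.5303 -0.0571  0.0981] [336. 170.]
hole_right 0.9 [4.999e-01 4.000e-04 1.133e-01] [288. 198.]
hole_left 0.62 [ 0.5306 -0.0628  0.1013] [341. 171.]
hole_left 0.61 [0.5003 0.0051 0.1138] [284. 198.]
soap 0.77 [0.5445 0.202  0.1163] [110. 162.]
soap 0.74 [ 0.5063 -0.2423  0.118 ] [494. 194.]
```

View pics/w1.png

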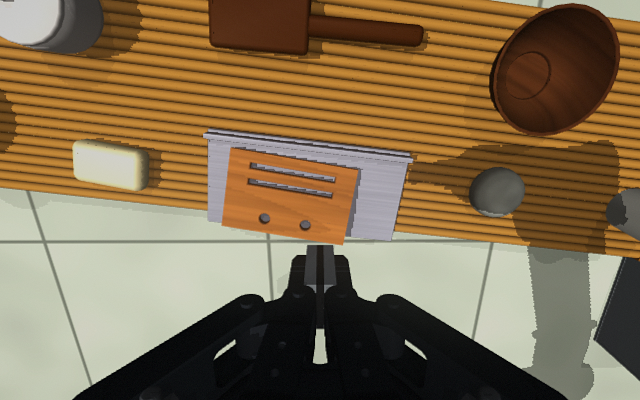

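The wrist picture shows the holder's bed at columns 207-410, with the lip along rows 130-160. The plate lies left of centre, with holes near (264,218) and (305,225). The fingertips are at (320,250). I'll enlarge this to read the corners.

```bash
python3 - <<'E'
from h import *
im=cv2.imread("pics/w1.png")[120:260,195:420]
cv2.imwrite("pics/w1c.png",cv2.resize(im,None,fx=3.5,fy=3.5,interpolation=cv2.INTER_CUBIC))
E
```

```text
(no output)
```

View pics/w1c.png

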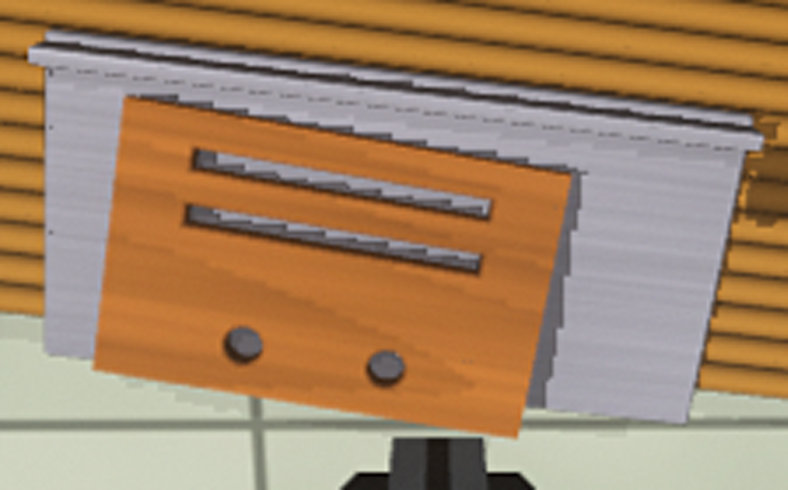

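```bash
python3 - <<'E'
from h import *
f=imaging.grab_frame("wrist")
def w(u,v,z): return ray(f,(u/3.5+195,v/3.5+120),z)
B={k:w(*a) for k,a in dict(bFL=(45,353,.098),bFR=(688,422,.098),lipL=(30,62,.112),lipR=(762,147,.112),BL=(125,97,.108),BR=(573,172,.108),FL=(93,368,.119),FR=(518,437,.119),hL=(243,346,.117),hR=(386,370,.117)).items()}
for k,v in B.items(): print(k,v.round(4))
n=lambda a,b:(np.linalg.norm(B[a]-B[b]).round(4))
print("bed w",n("bFL","bFR"),"lip",n("lipL","lipR"),"plate",n("BL","BR"),n("FL","FR"),n("BL","FL"),n("BR","FR"),"holes",n("hL","hR"))
d=B["lipL"]-B["lipR"]; yl=np.arctan2(-d[0],d[1]); d2=B["bFL"]-B["bFR"]; print("yaw lip",yl,"front",np.arctan2(-d2[0],d2[1]))
for a,b in [("BL","BR"),("FL","FR")]: d=B[a]-B[b]; print("plate yaw",np.arctan2(-d[0],d[1]))
yaw=(yl+np.arctan2(-d2[0],d2[1]))/2
ex=np.array([np.cos(yaw),np.sin(yaw)]); ey=np.array([-ex[1],ex[0]])
fr=(B["bFL"]+B["bFR"])[:2]/2; O1=fr+.060*ex; O2=(B["lipL"]+B["lipR"])[:2]/2-.0485*ex
print("O front",O1,"O lip",O2)
O=(O1+O2)/2
for k,v in B.items(): e=v[:2]-O; print(k,(e@ex*1e3).round(1),(e@ey*1e3).round(1))
print(r.get_obs()["clock"])
E
```

```text
bFL [0.4637 0.1081 0.098 ]
bFR [ 0.4357 -0.13    0.098 ]
lipL [0.5716 0.0953 0.112 ]
lipR [ 0.5439 -0.1431  0.112 ]
BL [0.5597 0.0669 0.108 ]
BR [ 0.5344 -0.0816  0.108 ]
FL [0.4672 0.0837 0.119 ]
FR [ 0.4405 -0.0646  0.119 ]
hL [0.4747 0.0315 0.117 ]
hR [ 0.4656 -0.018   0.117 ]
bed w 0.2397 lip 0.24 plate 0.1506 0.1507 0.0946 0.0961 holes 0.0503
yaw lip -0.11588257523029773 front -0.11713310610818789
plate yaw -0.16843503098026547
plate yaw -0.1781310565342634
O front [ 0.50933169 -0.01797238] O lip [ 0.50959644 -0.01828393]
bFL -60.1 120.0
bFR -60.2 -119.7
lipL 48.6 119.9
lipR 48.7 -120.1
BL 40.0 90.3
BR 32.2 -60.1
FL -53.8 96.3
FR -63.1 -54.2
hL -40.3 45.2
hR -43.6 -5.0
3.8
```

```bash
cat >> h.py <<'E'
YAW=-.1165; O=np.array([.5095,-.0181]); EX=np.array([np.cos(YAW),np.sin(YAW)]); EY=np.array([-EX[1],EX[0]])
def hw(x,y,z): return np.r_[O+x/1e3*EX+y/1e3*EY,z]
def where():
    o=r.get_obs(); e=o["tcp_pos"][:2]-O; print("tcp in holder mm",(e@EX*1e3).round(1),(e@EY*1e3).round(1),"z",(o["tcp_pos"][2]*1e3).round(1),"rv",o["orientation"].round(4),"F",o["contact_force"].round(1),"t",o["clock"])
E
python3 - <<'E'
from h import *
print(r.nose_length); where(); cmd([hw(-80,-8,.25),hw(-80,-8,.14)],YAW)
E
```

```text
0.014
tcp in holder mm 30.2 -13.7 z 297.0 rv [ 3.1415e+00 -3.0000e-04  4.0000e-04] F [ 0.4 -0.6  0.5] t 3.8
to [ 0.42911238 -0.01674684  0.25      ] offset [-0.2176, -0.037, 0.094] turn [0.0001, -0.0002, 0.0776]
to [ 0.42911238 -0.01674684  0.14      ] offset [-0.2176, -0.037, 0.314] turn [0.0001, -0.0002, 0.0776]
```

Emit:
carry_out --offset '[[-0.218,-0.037,0.094],[-0.218,-0.037,0.094],[-0.218,-0.037,0.094],[-0.218,-0.037,0.094],[-0.218,-0.037,0.19],[-0.218,-0.037,0.25],[-0.218,-0.037,0.314],[-0.218,-0.037,0.314]]' --turn '[[0,0,0.0776],[0,0,0.0776],[0,0,0.0776],[0,0,0.0776],[0,0,0.0776],[0,0,0.0776],[0,0,0.0776],[0,0,0.0776]]'

```text
clock: 4.6
tcp_pos: [0.4274, -0.0167, 0.1372]
orientation: [-3.136, 0.182, 0.009]
contact_force: [-0.0, -0.3, 1.2]
grip_width: -0.0002
```

```bash
python3 - <<'E'
from h import *
f=imaging.grab_frame("wrist"); save(f,"w2")
where(); cmd([hw(-80,-8,.117),hw(-62,-8,.117)],YAW)
E
```

```text
tcp in holder mm -80.3 -7.8 z 139.2 rv [-3.136   0.1822  0.0045] F [-0.3  0.2  0.4] t 4.65
to [ 0.42911238 -0.01674684  0.117     ] offset [0.0008, 0.0004, 0.0445] turn [-0.0001, 0.0019, 0.0003]
to [ 0.44699037 -0.0188391   0.117     ] offset [0.0368, 0.0004, 0.0444] turn [-0.0001, 0.0019, 0.0003]
```

View pics/w2.png

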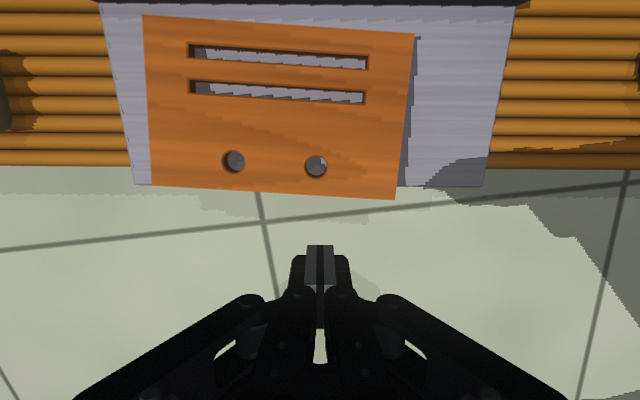

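The tips show at (320,245). The plate's front edge runs through rows 185-200, a larger gap than I predicted, so I'll advance in small steps and check.

Emit:
carry_out --offset '[[0,0,0.02],[0,0,0.0445],[0,0,0.0445],[0.01,0,0.0445],[0.02,0,0.0445],[0.03,0,0.0445],[0.03,0,0.0445]]' --turn '[[0,0,0],[0,0,0],[0,0,0],[0,0,0],[0,0,0],[0,0,0],[0,0,0]]'

```text
clock: 5.35
tcp_pos: [0.4451, -0.0183, 0.1181]
orientation: [-3.136, 0.183, -0.002]
contact_force: [-0.7, 0.1, -1.2]
grip_width: 0.0001
```

```bash
python3 - <<'E'
from h import *
where()
f=imaging.grab_frame("wrist"); g=imaging.grab_frame("side"); h=imaging.grab_frame("scene")
a=cv2.resize(f["pixels"][130:270,180:460],None,fx=2.8,fy=2.8,interpolation=cv2.INTER_CUBIC)
u,v=proj(g,[.5,0,.12]).astype(int); b=cv2.resize(g["pixels"][v-45:v+45,u-78:u+78],None,fx=2.5,fy=2.2,interpolation=cv2.INTER_CUBIC)
u,v=proj(h,[.5,0,.12]).astype(int); c=cv2.resize(h["pixels"][v-45:v+45,u-78:u+78],None,fx=2.5,fy=2.2,interpolation=cv2.INTER_CUBIC)
s=np.hstack([b,c]); a=cv2.resize(a,(s.shape[1],a.shape[0]))
cv2.imwrite("pics/m3.png",np.vstack([a,s])[:,:,::-1]); print(s.shape)
E
```

```text
tcp in holder mm -64.0 -7.6 z 118.1 rv [-3.136e+00  1.827e-01 -2.200e-03] F [-0.7  0.1 -1.2] t 5.35
(198, 780, 3)
```

View pics/m3.png

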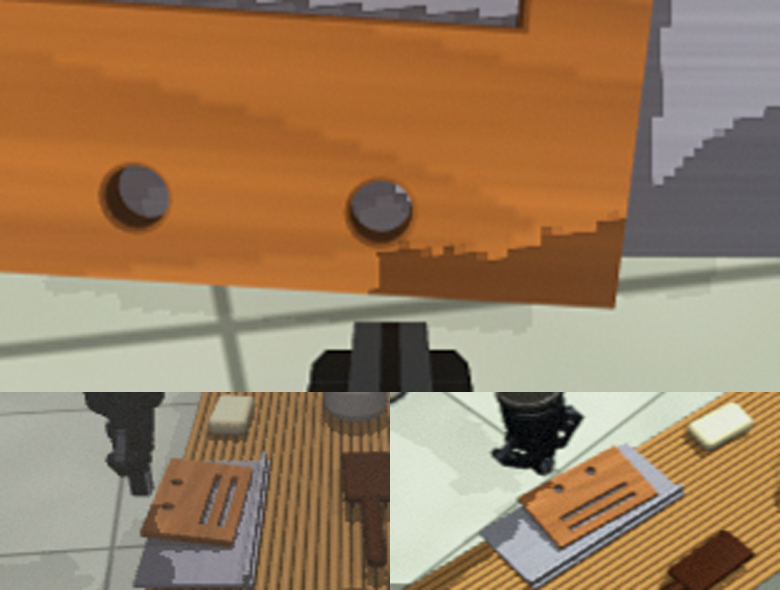

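```bash
python3 - <<'E'
from h import *
f=imaging.grab_frame("wrist"); g=imaging.grab_frame("side")
u,v=proj(g,[.5,0,.12]).astype(int); p=np.array([u-78+142/2.5,v-45+102/2.2])
for n,F,q in(("side",g,p),("wrist",f,(320,245))):
    for z in(.10,.105,.11,.12,.13,.14):
        e=ray(F,q,z)[:2]-O; print(n,z,(e@EX*1e3).round(1),(e@EY*1e3).round(1))
o=r.get_obs();T=Ro.from_rotvec(o["orientation"]).as_matrix()
for x in (-11,0,11):
    print(x,proj(g,o["tcp_pos"]+T@[x/1e3,0,.014]),p)
where()
E
```

```text
side 0.1 -76.5 39.7
side 0.105 -74.7 33.1
side 0.11 -72.9 26.5
side 0.12 -69.3 13.3
side 0.13 -65.8 0.1
side 0.14 -62.2 -13.1
wrist 0.1 -78.0 -8.4
wrist 0.105 -75.4 -8.4
wrist 0.11 -72.7 -8.3
wrist 0.12 -67.5 -8.3
wrist 0.13 -62.2 -8.3
wrist 0.14 -56.9 -8.3
-11 [235.5659097  222.00659805] [238.8        212.36363636]
0 [239.65821208 222.00091588] [238.8        212.36363636]
11 [243.75235761 221.99523114] [238.8        212.36363636]
tcp in holder mm -65.5 -7.8 z 117.6 rv [ 3.1362e+00 -1.8230e-01 -3.0000e-04] F [ 0.   0.9 -0.6] t 5.6
```

```bash
python3 - <<'E'
from h import *
g=imaging.grab_frame("side");h=imaging.grab_frame("scene")
o=r.get_obs();T=Ro.from_rotvec(o["orientation"]).as_matrix(); out=[]
for F in(g,h):
    im=F["pixels"].copy(); u,v=proj(F,o["tcp_pos"]).astype(int)
    c=cv2.resize(im[v-35:v+25,u-20:u+60],None,fx=5,fy=5,interpolation=cv2.INTER_CUBIC)
    for z,col in((.014,(255,0,0)),(0,(0,255,0)),(-.014,(0,0,255))):
        for x in(-.011,.011):
            q=(proj(F,o["tcp_pos"]+T@[x,0,z])-[u-20,v-35]+.5)*5; cv2.circle(c,tuple(int(k) for k in q),2,col,-1)
    out.append(c)
cv2.imwrite("pics/m4.png",np.hstack(out)[:,:,::-1])
E
```

```text
(no output)
```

View pics/m4.png

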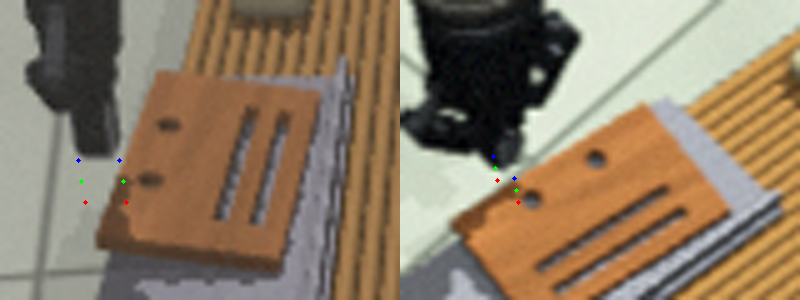

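The overlay settles it: in both views the shut fingertips end at the blue marks. That puts them about 14-18 mm behind the TCP rather than 14 mm ahead, so the tool is riding above the plate. I'll back off and go lower, checking forces as I go.

Emit:
carry_out --offset '[[-0.02,0,0],[-0.036,0,0],[-0.036,0,0],[-0.036,0,0.02],[-0.036,0,0.04],[-0.036,0,0.058],[-0.036,0,0.058]]' --turn '[[0,0,0],[0,0,0],[0,0,0],[0,0,0],[0,0,0],[0,0,0],[0,0,0]]'

```text
clock: 6.4
tcp_pos: [0.4248, -0.0161, 0.087]
orientation: [3.136, -0.182, -0.005]
contact_force: [-0.6, -0.1, 0.1]
grip_width: 0.0005
```

```bash
cat >> h.py <<'E'
def tipview(name,extra=True):
    g=imaging.grab_frame("side");h=imaging.grab_frame("scene");w=imaging.grab_frame("wrist")
    o=r.get_obs();T=Ro.from_rotvec(o["orientation"]).as_matrix(); out=[]
    for F in(g,h):
        u,v=proj(F,o["tcp_pos"]).astype(int)
        c=cv2.resize(F["pixels"][v-35:v+25,u-20:u+60],None,fx=5,fy=5,interpolation=cv2.INTER_CUBIC)
        for z,col in((0,(0,255,0)),(-.014,(0,0,255)),(-.025,(255,255,0))):
            for x in(-.011,.011):
                q=(proj(F,o["tcp_pos"]+T@[x,0,z])-[u-20,v-35]+.5)*5; cv2.circle(c,tuple(int(k) for k in q),2,col,-1)
        out.append(c)
    wc=cv2.resize(w["pixels"][110:260,140:540],(800,300),interpolation=cv2.INTER_CUBIC)
    cv2.imwrite(f"pics/{name}.png",np.vstack([np.hstack(out),wc])[:,:,::-1]); cv2.imwrite(f"pics/{name}_w.png",w["pixels"][:,:,::-1])
E
python3 - <<'E'
from h import *
where(); tipview("m5")
E
```

```text
tcp in holder mm -84.4 -7.9 z 87.0 rv [ 3.1363 -0.182  -0.005 ] F [-0.6 -0.1  0.1] t 6.4
```

View pics/m5.png

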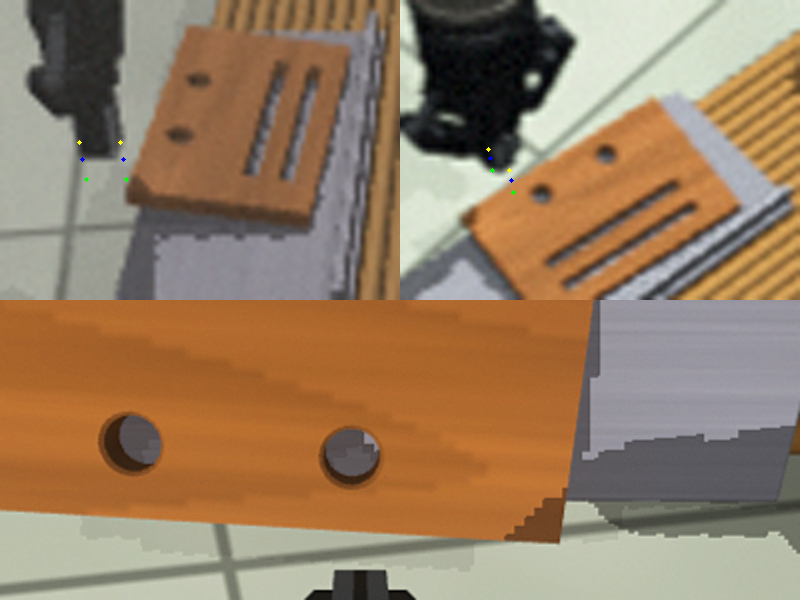

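Tips are now at about z 0.101, below the plate's raised front edge and clear of it. Now a slow push forward at a point right of the plate's centre.

Emit:
carry_out --offset '[[0.01,0,-0.004],[0.02,0,-0.004],[0.025,0,-0.004],[0.029,0,-0.004],[0.033,0,-0.004],[0.037,0,-0.004],[0.041,0,-0.004],[0.044,0,-0.004]]' --turn '[[0,0,0],[0,0,0],[0,0,0],[0,0,0],[0,0,0],[0,0,0],[0,0,0],[0,0,0]]'

```text
clock: 7.35
tcp_pos: [0.4479, -0.0187, 0.0906]
orientation: [3.136, -0.182, -0.0]
contact_force: [0.1, 0.3, 0.1]
grip_width: 0.0
```

```bash
python3 - <<'E'
from h import *
where(); tipview("m6")
E
```

```text
tcp in holder mm -61.1 -7.8 z 90.6 rv [ 3.1363e+00 -1.8240e-01 -1.0000e-04] F [0.1 0.3 0.1] t 7.35
```

View pics/m6.png

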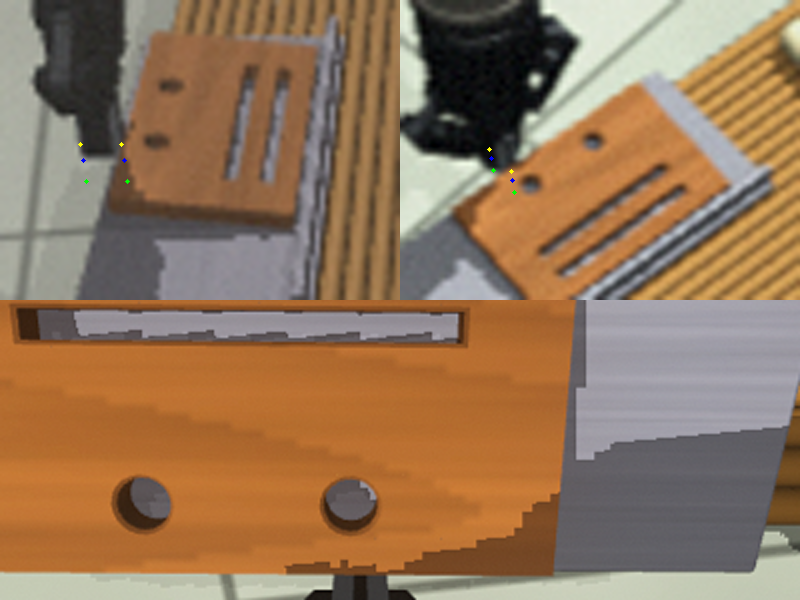

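Contact works. The plate's front edge is now parallel to the holder's front, with both in rows 572-576, and the tip is touching at (360,575). I'll measure numerically from this wrist frame.

```bash
cat >> h.py <<'E'
def hh(F,uv,z): e=ray(F,uv,z)[:2]-O; return np.array([e@EX,e@EY])*1e3
def plate(tilt=True,F=None):
    F=F or imaging.grab_frame("wrist"); b=F["pixels"].astype(int)
    m=((b[:,:,0]-b[:,:,2]>45)&(b[:,:,0]>60)).astype(np.uint8)
    # flood by connected comp around a plate point, rattan excluded by outline network
    o=outline_of("plate","wrist"); k=o[0]["region"].astype(np.uint8) if o else m
    zf,zb=(.119,.108) if tilt else (.108,.108)
    z=(zf+zb)/2
    c,_=cv2.findContours(k,cv2.RETR_EXTERNAL,cv2.CHAIN_APPROX_NONE); c=max(c,key=cv2.contourArea)[:,0]
    P=np.array([hh(F,q,z) for q in c]); 
    for _ in range(3):  # refine z by holder x under tilt
        zz=np.interp(P[:,0],[-50,45],[zf,zb]); P=np.array([hh(F,q,t) for q,t in zip(c,zz)])
    ins=(c[:,1]>2)&(c[:,1]<397)&(c[:,0]>2)&(c[:,0]<637)
    P=P[ins]; fx=np.percentile(P[:,0],3); yr,yl=np.percentile(P[:,1],[3,97])
    def fit(sel,ax):
        q=P[sel]; a=np.polyfit(q[:,1-ax],q[:,ax],1); res=abs(np.polyval(a,q[:,1-ax])-q[:,ax]); q=q[res<np.median(res)*3+.2]; return np.polyfit(q[:,1-ax],q[:,ax],1)
    my=(yr+yl)/2
    fr=fit((P[:,0]<fx+5)&(abs(P[:,1]-my)<65),0)
    print("score",o[0]["score"] if o else None,"front edge x at y=-50,0,50:",np.polyval(fr,[-50,0,50]).round(1),"ang",-fr[0].round(4))
    for nm,s in(("right",P[:,1]<yr+5),("left",P[:,1]>yl-5)):
        s=s&(P[:,0]>fx+10)&(P[:,0]<fx+80)
        if s.sum()>20: a=fit(s,1); print(nm,"edge y at x=-40,0,30:",np.polyval(a,[-40,0,30]).round(1),"ang",a[0].round(4))
    bx=P[:,0].max(); s=(P[:,0]>bx-5)&(abs(P[:,1]-my)<65)
    if s.sum()>20: a=fit(s,0); print("back edge x at -50,0,50",np.polyval(a,[-50,0,50]).round(1))
E
python3 - <<'E'
from h import *
where(); plate()
E
```

```text
tcp in holder mm -61.1 -7.7 z 90.7 rv [-3.1362e+00  1.8220e-01 -5.0000e-04] F [-0.3  0.4  0.2] t 7.5
score 0.8 front edge x at y=-50,0,50: [-50.8 -50.4 -50. ] ang -0.008
right edge y at x=-40,0,30: [-55.6 -56.  -56.2] ang -0.0084
left edge y at x=-40,0,30: [94.8 94.6 94.5] ang -0.0032
back edge x at -50,0,50 [44.1 44.3 44.6]
```

Emit:
carry_out --offset '[[-0.016,0,0],[-0.016,0,0],[-0.016,-0.054,0],[-0.016,-0.054,0],[0,-0.054,0],[0.004,-0.054,0],[0.008,-0.054,0],[0.011,-0.054,0]]' --turn '[[0,0,0],[0,0,0],[0,0,0],[0,0,0],[0,0,0],[0,0,0],[0,0,0],[0,0,0]]'

```text
clock: 8.4
tcp_pos: [0.4553, 0.007, 0.0903]
orientation: [3.136, -0.184, -0.004]
contact_force: [-6.5, 1.2, 2.2]
grip_width: -0.0
```

Emit:
carry_out --offset '[[0,0,0],[0,0,0]]' --turn '[[0,0,0],[0,0,0]]'

```text
clock: 8.6
tcp_pos: [0.4553, 0.0071, 0.0904]
orientation: [3.136, -0.183, -0.003]
contact_force: [-4.2, -0.7, 1.4]
grip_width: -0.0
```

```bash
python3 - <<'E'
from h import *
where(); plate()
E
```

```text
tcp in holder mm -56.7 18.7 z 90.4 rv [ 3.1356e+00 -1.8280e-01 -2.9000e-03] F [-4.2 -0.7  1.4] t 8.6
score 0.97 front edge x at y=-50,0,50: [-46.4 -46.2 -45.9] ang -0.0051
right edge y at x=-40,0,30: [-55.9 -56.4 -56.8] ang -0.0132
left edge y at x=-40,0,30: [93.8 93.8 93.8] ang 0.0001
back edge x at -50,0,50 [47.7 48.  48.3]
```

Emit:
carry_out --offset '[[-0.04,0,0],[-0.04,0,0],[-0.04,0,-0.12],[-0.04,0,-0.12],[0.125,-0.195,-0.12],[0.125,-0.195,-0.12],[0.125,-0.195,-0.12],[0.125,-0.195,-0.12]]' --turn '[[0,0,0],[0,0,0],[0,0,0],[0,0,0],[0,0,0],[0,0,0],[0,0,0],[0,0,0]]'

```text
clock: 9.5
tcp_pos: [0.5336, 0.1012, 0.1512]
orientation: [-3.133, 0.176, -0.007]
contact_force: [0.6, 0.1, -0.7]
grip_width: -0.0001
```

```bash
python3 - <<'E'
from h import *
where(); plate(); cmd([hw(6,118,.089)],YAW)
E
```

```text
tcp in holder mm 10.1 121.3 z 151.2 rv [-3.133   0.1763 -0.0066] F [ 0.6  0.1 -0.7] t 9.5
score 0.89 front edge x at y=-50,0,50: [-46.6 -46.4 -46.1] ang -0.0051
right edge y at x=-40,0,30: [-55.6 -56.8 -57.7] ang -0.0302
left edge y at x=-40,0,30: [94.8 94.5 94.3] ang -0.0076
back edge x at -50,0,50 [46.6 46.9 47.2]
to [0.52917525 0.09840272 0.089     ] offset [-0.0028, -0.0018, 0.1228] turn [-0.0002, -0.0004, 0.0007]
```

Emit:
carry_out --offset '[[0,0,0.05],[0,0,0.09],[0,0,0.115],[0,0,0.122],[0,0,0.122],[0,0,0.122]]' --turn '[[0,0,0],[0,0,0],[0,0,0],[0,0,0],[0,0,0],[0,0,0]]'

```text
clock: 10.2
tcp_pos: [0.5303, 0.097, 0.0905]
orientation: [-3.136, 0.183, -0.002]
contact_force: [0.1, 0.2, 0.3]
grip_width: -0.0
```

```bash
python3 - <<'E'
from h import *
where(); tipview("m7"); plate()
E
```

```text
tcp in holder mm 7.3 116.8 z 90.5 rv [-3.136e+00  1.827e-01 -2.200e-03] F [0.1 0.2 0.3] t 10.2
score 0.57 front edge x at y=-50,0,50: [-46.5 -46.6 -46.6] ang 0.0001
right edge y at x=-40,0,30: [-56.5 -57.4 -58. ] ang -0.0222
left edge y at x=-40,0,30: [94.9 94.7 94.6] ang -0.0052
back edge x at -50,0,50 [46.5 46.8 47.1]
```

View pics/m7.png

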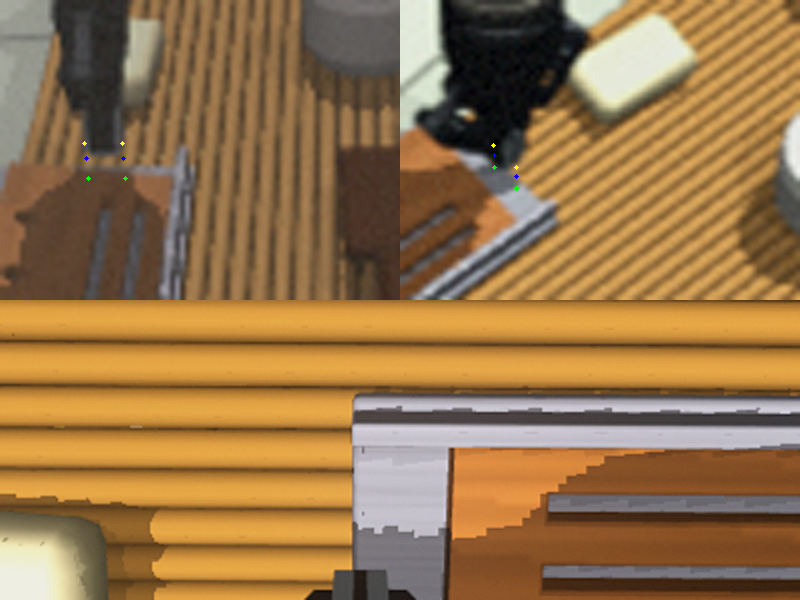

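The tip stands clear on the holder's left end, with the plate's left edge at column 449. Pushing right along the lip now.

Emit:
carry_out --offset '[[0,0.015,0.004],[0,0.025,0.004],[0,0.03,0.004],[0.001,0.036,0.004],[0.001,0.042,0.004],[0.002,0.048,0.004],[0.002,0.054,0.004],[0.003,0.058,0.004]]' --turn '[[0,0,0],[0,0,0],[0,0,0],[0,0,0],[0,0,0],[0,0,0],[0,0,0],[0,0,0]]'

```text
clock: 11.25
tcp_pos: [0.5278, 0.0679, 0.0876]
orientation: [3.136, -0.182, -0.0]
contact_force: [-0.4, 1.5, -0.3]
grip_width: 0.0002
```

```bash
python3 - <<'E'
from h import *
where(); f=imaging.grab_frame("wrist"); save(f,"w8"); plate(F=f);plate(False,f)
E
```

```text
tcp in holder mm 8.1 87.5 z 87.6 rv [ 3.1363e+00 -1.8240e-01 -2.0000e-04] F [-0.4  1.5 -0.3] t 11.25
score 0.94 front edge x at y=-50,0,50: [-46.6 -46.  -45.3] ang -0.013
right edge y at x=-40,0,30: [-69.3 -70.1 -70.7] ang -0.0213
left edge y at x=-40,0,30: [75.8 78.4 80.3] ang 0.0649
back edge x at -50,0,50 [46.2 46.5 46.7]
score 0.94 front edge x at y=-50,0,50: [-57.5 -57.1 -56.7] ang -0.0083
right edge y at x=-40,0,30: [-79.8 -75.6 -72.6] ang 0.1028
left edge y at x=-40,0,30: [65.3 75.5 83.1] ang 0.2555
back edge x at -50,0,50 [46.3 46.5 46.7]
```

Emit:
carry_out --offset '[[0.001,0.003,0],[0.001,0.006,0],[0.001,0.008,0],[0.001,0.008,0]]' --turn '[[0,0,0],[0,0,0],[0,0,0],[0,0,0]]'

```text
clock: 11.8
tcp_pos: [0.528, 0.0638, 0.0877]
orientation: [3.136, -0.183, 0.0]
contact_force: [-0.1, -0.4, -0.9]
grip_width: 0.0001
```

```bash
python3 - <<'E'
from h import *
where(); f=imaging.grab_frame("wrist"); save(f,"w9"); plate(F=f);plate(False,f)
E
```

```text
tcp in holder mm 8.8 83.5 z 87.7 rv [ 3.1361e+00 -1.8280e-01  2.0000e-04] F [-0.1 -0.4 -0.9] t 11.8
score 0.98 front edge x at y=-50,0,50: [-39.  -38.6 -38.2] ang -0.0084
right edge y at x=-40,0,30: [-63.9 -68.6 -72.2] ang -0.1191
left edge y at x=-40,0,30: [72.1 74.7 76.7] ang 0.0662
back edge x at -50,0,50 [46.1 46.4 46.7]
score 0.98 front edge x at y=-50,0,50: [-48.5 -48.  -47.5] ang -0.0095
right edge y at x=-40,0,30: [-74.6 -74.2 -74. ] ang 0.0083
left edge y at x=-40,0,30: [70. 74. 77.] ang 0.1
back edge x at -50,0,50 [46.1 46.4 46.7]
```

The flat model now fits: front edge at x -48, back at 46.4, right at -74. So the plate has dropped, and I'll retreat to check it.

Emit:
carry_out --offset '[[0,-0.02,0],[0,-0.04,0],[0,-0.05,-0.05],[0,-0.05,-0.15],[0,-0.05,-0.25],[0,0.1,-0.3],[0,0.18,-0.3],[0,0.18,-0.3]]' --turn '[[0,0,0],[0,0,0],[0,0,0],[0,0,0],[0,0,0],[0,0,0],[0,0,0],[0,0,0]]'

```text
clock: 12.75
tcp_pos: [0.5176, -0.0295, 0.239]
orientation: [3.134, -0.189, 0.003]
contact_force: [0.2, 0.6, -0.3]
grip_width: -0.0005
```

Emit:
carry_out --offset '[[0,0,0],[0,0,0],[0,0,0],[0,0,0]]' --turn '[[0,0,0],[0,0,0],[0,0,0],[0,0,0]]'

```text
clock: 13.15
tcp_pos: [0.5175, -0.0234, 0.2374]
orientation: [-3.136, 0.178, 0.001]
contact_force: [-0.0, 0.5, -0.0]
grip_width: -0.0002
```

```bash
python3 - <<'E'
from h import *
where(); f=imaging.grab_frame("wrist"); plate(False,f); plate(True,f)
c=f["pixels"]; u,v=proj(f,hw(0,0,.1)).astype(int)
cv2.imwrite("pics/fin.png",cv2.resize(c[max(0,v-80):v+80,max(0,u-130):u+130],None,fx=3,fy=3,interpolation=cv2.INTER_CUBIC)[:,:,::-1])
g=imaging.grab_frame("scene")
for q in ["soap","pumice","bowl","jar","hairbrush","dipper","tumbler"]:
    d=look_for(q,"scene"); print(q,d and world(g,d[0]["xyz"]).round(3))
E
```

```text
tcp in holder mm 8.6 -4.4 z 237.4 rv [-3.136e+00  1.778e-01  7.000e-04] F [-0.   0.5 -0. ] t 13.15
score 0.57 front edge x at y=-50,0,50: [-47.9 -48.1 -48.3] ang 0.0046
right edge y at x=-40,0,30: [-72.1 -72.3 -72.4] ang -0.0047
left edge y at x=-40,0,30: [76.5 76.4 76.3] ang -0.0028
back edge x at -50,0,50 [46.3 46.4 46.5]
score 0.57 front edge x at y=-50,0,50: [-43.1 -43.1 -43.2] ang 0.0012
right edge y at x=-40,0,30: [-69.8 -71.  -71.9] ang -0.0305
left edge y at x=-40,0,30: [73.7 75.  75.9] ang 0.0303
back edge x at -50,0,50 [46.3 46.4 46.5]
soap [0.546 0.203 0.117]
pumice [ 0.512 -0.248  0.113]
bowl [ 0.626 -0.261  0.114]
jar [0.71  0.211 0.159]
hairbrush [0.694 0.001 0.122]
dipper [0.592 0.446 0.151]
tumbler [ 0.693 -0.002  0.124]
```

View pics/fin.png

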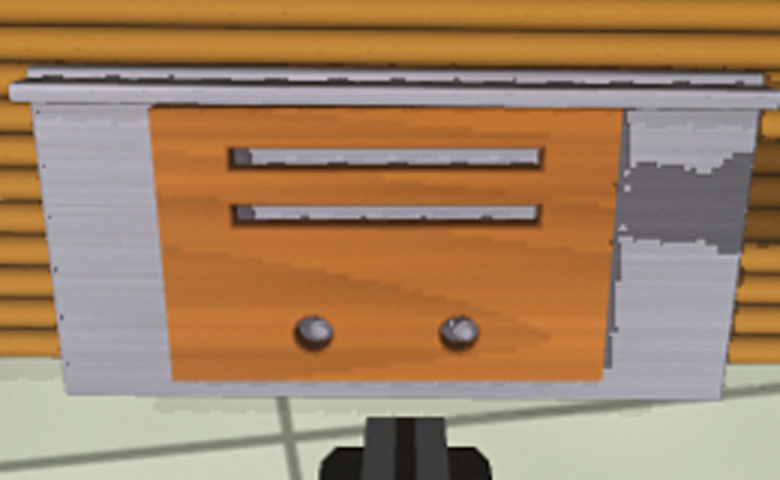

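Both pins show inside the holes, at (313,332) and (459,332). The plate lies flat along the lip and the bystanders look unmoved, so I'm handing in.

```bash
python3 -c "
from h import *
where(); r.hand_in()"
```

```text
tcp in holder mm 8.8 -6.3 z 237.7 rv [ 3.1363e+00 -1.8240e-01  1.0000e-04] F [-0.4 -0.1 -0.2] t 13.7
the job is handed in; nothing more can be done
```

I pushed the plate's front edge with the shut fingertips until it sat square against the rear lip. I then pushed its left edge to the right until it dropped over the pins, moved the arm clear and handed in at about 13.7 s. No verdict was reported.

**Last checks on the plate:** both pins show inside their holes. The plate fits a flat pose about 0.8 mm in x and 2 mm in y from its nominal place, turned less than 0.005 rad. The force reading was near zero with the arm clear.

**Checks that disagreed:**
- **Fingertip position:** the pictures put the fingertips about 14 mm behind the TCP, not 14 mm ahead as stated. My first approach therefore passed above the plate's edge without touching it. I used the measured value after that.
- **Tumbler not confirmed:** the final search reported the tumbler at the hairbrush's position, a false detection. The arm never went near it after passing high over that end at the start. The other six bystanders were found within about 6 mm of where they started.

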